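# Load the burnout kiln through its drop-down door

## Task

Load the cold bench kiln: lower its bottom-hinged door all the way down by the bar handle without letting it drop, then put the steel casting flask in upright and push it back into the chamber until you feel it just shift the stiff sliding stop plate at the back; a few millimetres is plenty. Then swing the door up again gently and leave it fully shut with the flask standing inside. Do not knock over the flask or disturb the pots and the tape measure on the bench.

Things in the scene. Friction and masses are not known exactly. Their poses are not given: they have to be found in the camera images.
- kiln: small grey bench kiln, fixed, 240 wide (y) x 170 deep (x) x 238 high, chamber in front closed by a drop-down door. Origin on the bench below the hinge line, middle of the front; x points into the chamber, y along the width, z up.
- kiln_hearth (a point): middle of the front edge of the chamber's floor (hearth), 94 above the bench; axes as the kiln. Chamber 200 wide, 130 high. A steel stop plate 90 wide (8 to 60 above the hearth) stands across it, its front face somewhere 65 to 82 behind this point: where is not known and must be felt.
- kiln_hinge (a point): middle of the door's hinge line, along the kiln's y, at kiln x = 0, z = 95. The fully open door is a level shelf 137 long in front of the chamber, its upper face 95 above the bench, 1 above the hearth, so a thing stood on it can be slid in.
- kiln_door (a joint): door angle about the hinge line at its lower edge: 0 = shut (upright), 1.57 = fully open (level, on its stop). Panel 230 wide x 137 high x 14 thick, 0.8 kg. Springs pull it shut below about 0.25 rad; beyond that its weight makes it fall open if let go. Fully open or shut it stays. Moving it takes under 5 N at the handle.
- door_bar (a point): middle of the door's bar handle, a steel rod 12 in diameter, 130 long along the kiln's y, brackets at its ends. Door shut: at kiln x = -36, z = 277, 39 above the kiln's top, free all round. It circles the hinge line at radius 186 to kiln x = -182, z = 59 when fully open, 45 beyond the panel's free edge. It can turn between the pads.
- flask: steel casting flask, a closed upright cylinder 62 in diameter, 70 high (65 in diameter over a rim on the top 6), 0.5 to 0.8 kg; sliding it takes 2 to 4 N; origin in the middle of its underside, z up its axis. It must be at least 32 inside the chamber's front plane (its middle) for the door to shut.
- stop_plate (a joint): how far (m) the stop plate in the chamber has been pushed back from where it stood, 0 at the start. It slides along the kiln's x, is held by friction only, gives at about 6 N and stays where it is pushed; travel 22 mm, but it must not be pushed more than 8 mm.
- flux_pot: bystander: white and orange pot 49 in diameter, 32 high, beyond and to the right of the kiln; origin in the middle of its underside
- screw_pot: bystander: small white pot with black lid, 45 in diameter, 35 high; origin in the middle of its underside
- tape_measure: bystander: yellow tape measure 24x64x14 lying on the bench to the right; origin in the middle of its underside
- lamp_shade (a point): about the middle of the fixed black bench lamp's shade, which hangs over the left of the bench, some 200 across, from about 190 to 450 above it, its arm going back from there: keep the arm and hand clear of it

How it is judged:
On the way, in this order (a step that is already met when the one before it is completed fails the run):
1. the door has been lowered fully open (value of joint kiln_door above 1.5 rad), for 0.2 s.
2. with the door open, the flask stands upright on the hearth and has shifted the stop plate by at least 1.5 mm (value of joint kiln_door above 1.4 rad and value of joint stop_plate above 0.0015 m and x of flask in the frame of kiln above 0.032 m and angle between flask's own z axis and vertical below 0.12 rad), for 0.1 s.
At the end, for the whole second after the job is handed in: The door is shut (within 0.03 rad), the flask stands upright and still on the hearth inside the chamber, and the stop plate has been pushed back by 1.5 to 8 mm (value of joint kiln_door below 0.03 rad and x of flask in the frame of kiln above 0.032 m and z of flask in the frame of kiln between 0.088 and 0.1 m and y of flask in the frame of kiln between -0.068 and 0.068 m and angle between flask's own z axis and vertical below 0.1 rad and value of joint stop_plate between 0.0015 and 0.008 m and linear speed of flask below 0.02 m/s); the robot touches nothing.
It fails at once if the door drops or is slammed (faster than 3 rad/s) ((velocity of joint kiln_door above 3 rad/s and value of joint kiln_door below 1.5 rad) or (velocity of joint kiln_door below -3 rad/s and value of joint kiln_door above 0.03 rad)).
It fails at once if the stop plate is driven back more than 8 mm (value of joint stop_plate above 0.008 m).
It fails at once if the flask is knocked over (tilted more than 0.6 rad) (angle between flask's own z axis and vertical above 0.6 rad).
It fails at once if a bystander (flux pot, screw pot or tape measure) is moved more than 3 cm (distance of any of flux_pot, screw_pot, tape_measure from where it was at the start of the episode above 0.03 m).
It also fails if it takes over 72 s, if anything falls off the work surface, if the arm or the gripper's body presses on something with over 40 N, if the wrist force passes 120 N, or if a joint passes its speed limit or range.

## Robot

A 6-joint arm with a two-finger parallel gripper is mounted at the origin on a cart in front of the work surface, level with it; the furniture and walls round the work are solid. World frame = base frame: x ahead of the robot, y to its left, z up, the work surface at z = 0. Lengths are in m, angles in rad, forces in N, time in s.
With the tool pointing down it reaches from about 0.3 to 0.775 m from the base axis. Payload 14.6 kg.
Tool frame: the origin (TCP) lies on the centre line of the jaws, within the pads' length; the fingertips stand ctrl.tcp_to_tips ahead of it and the grasp point (between the pads) lies 2 mm behind it (ctrl.tcp_to_tips is the distance from the TCP to the fingertips, in m); z points along the fingers, y is the line along which they close (so a half turn about z gives the same grasp; the last joint's range is limited). The gripper opens to 94 mm and grips with 3 to 60 N. Pads are 16 mm wide; open, the fingers measure 119 mm over their backs; the gripper's body (75 mm by 177 mm) begins 78 mm behind the grasp point.
Start: joints at [1.095, 0.3, 1.521, -0, 1.321, -0.067], TCP at [0.219, 0.505, 0.222] pointing down, gripper open.
Joint ranges: [-3.03, 3.03], [-0.79, 2.21], [0.23, 2.52], [-1.04, 4.18], [0, 3.07], [-2.55, 2.55]. Speed limits (rad/s): [2.22, 2.22, 2.57, 3.14, 3.14, 3.14].

## Interface

Orientations are given as [roll, pitch, yaw] about the fixed x, y, z axes, in that order (R = Rz(yaw) Ry(pitch) Rx(roll)).
In Python, from station import telemetry, viewer, hand_in, ctrl gives the robot as it stands.
- The arm moves only by the tool step_arm, never from a script. Its argument "plan" is a list of rows, each an object of numbers: "dx", "dy", "dz": the shift along the tool's x, y, z scaled (see below); "rx", "ry", "rz": the turn, a rotation vector about the tool's x, y, z scaled (see below); "claw": the closure, from 0 (fully open) to 1 (shut). In form: [{"dx": .., "dy": .., "dz": .., "rx": .., "ry": .., "rz": .., "claw": ..}, ...]. A call has 1 to 10 rows; each row shifts and turns the commanded pose from where the row before left it, along the tool's axes as they then stand; what a row does not reach is not made up. The controller multiplies each number of a shift by 0.1 m and each number of a turn by 90 degrees. A row lasts 1/10 s, in which the tool goes at most 50 mm and 8.59 degrees, less where a joint would pass 70% of its speed; a pose out of reach is approached as far as the arm can. A call with a number of a shift or a turn outside -1 to 1 is refused whole. A call with a gripper value outside its range is refused whole. The fingers move at their own pace and stop on an object; "grip_force" is the grip in N (left out, the last holds). Time passes only in rows, so rows that do not move let the fingers close. It gives the time, the measured TCP pose, the force, the opening and the grip force at its end, in the units of the state.
- telemetry.get_obs(): the state, without advancing time (a new reading comes with each control period).
- viewer.camera(name): name is "scene" or "top"; returns a dict with "img" (384x512x3 uint8, red, green, blue), "z_map" (384x512 float32, m along the optical axis (not along the pixel's ray), 0 where there is no reading), "fx", "fy", "cx", "cy" (pixels), "R" (3x3) and "t" (3): a world point X has camera coordinates R X + t. Camera axes: x right, y down, z forward; pixel columns grow to the right and rows downward; lengths in m; the calibration is good to about 2 mm. A picture is of the moment at which its call begins.
- hand_in(): hands the job in; it is judged then, once.
Trained networks look in a picture, given as the dict that the camera call returned (one of the last four; its "shot" number tells which), for a name from the list of things; names that differ only in an ending like _2 or _b are one class to them, and where a whole thing is asked for, a point or a joint stands for the part that bears it (a point fixed in the world has none). Each returns a list of dicts, best first, with "score" (0 to 1); they miss things now and then, are a little off and sometimes report something else, mostly with a low value. They report only what shows in the picture. A call takes as long as a camera call.
- viewer.recognise(target, picture): "rect" ([left, top, right, bottom] in pixels, round what is visible of it).
The state is a dict: "time_s": time; "qpos": joint angles; "joint_vel": joint speeds; "tau": joint torques, N m; "ee_pos": TCP position; "eef_rot": TCP orientation; "force": force on the tool from outside, world axes, zero at the start; "moment": the same for the moment, N m; "grip_width": finger opening in m; "grip_force": force on a finger pad.
Only numpy, scipy, OpenCV 4.12 (cv2) and the standard library are available. Lean on these libraries where they do the work, as an engineer would, in place of code of your own. Each camera call takes 0.05 s, during which the arm holds its last target. There are 200 camera calls.

## Working session

There is one attempt and no reset: what is moved stays moved. The work goes in short steps, Python scripts to look and compute and a tool call to move; the robot and the scene stay as the last step left them, time stands still between calls to the robot, and variables do not carry over. Pictures are saved under pics/ and viewed, at most 10 in all, crops included, and the job is handed in when it is done.

Besides the shell and the picture viewer there is one more tool, called after "Emit:" in YAML: its name, and indented under it one key for each argument. step_arm: Moves the arm, as the interface text tells. Shifts and turns lie within -1 to 1; 1 stands for 0.1 m of shift or 90 degrees of turn. Its arguments: {"type":"object","properties":{"plan":{"type":"array"},"grip_force":{"type":"number"}},"required":["plan"]}

```bash
ls; mkdir -p pics
cat > h.py <<'E'
import numpy as np,cv2
from station import telemetry,viewer,hand_in,ctrl
def pts(p,r=None):
    z=p["z_map"];v,u=np.mgrid[0:z.shape[0],0:z.shape[1]]
    c=np.stack([(u-p["cx"])/p["fx"]*z,(v-p["cy"])/p["fy"]*z,z],-1)
    w=(c-p["t"])@p["R"]; w[z==0]=np.nan
    return w
E
python3 - <<'E'
from h import *
np.set_printoptions(precision=3,suppress=True)
print(telemetry.get_obs(),ctrl.tcp_to_tips)
ims=[]
for n in("scene","top"):
    p=viewer.camera(n);w=pts(p);print(n,p["R"].tolist(),p["t"],p["fx"]);ims.append(p["img"])
    np.savez(f"{n}.npz",w=w,img=p["img"])
    for t in["kiln","kiln_door","door_bar","flask","flux_pot","screw_pot","tape_measure","lamp_shade"]:
        for d in viewer.recognise(t,p)[:2]:
            l,a,r,b=[int(round(x)) for x in d["rect"]]
            q=w[max(a,0):b,max(l,0):r].reshape(-1,3);print(t,round(d["score"],2),[l,a,r,b],w[(a+b)//2,(l+r)//2],np.nanpercentile(q,[5,95],axis=0).tolist() if len(q) else 0)
    cv2.imwrite(f"pics/{n}0.png",p["img"][...,::-1])
E
```

```text
pics
{'time_s': 0.0, 'qpos': array([ 1.095,  0.3  ,  1.522, -0.   ,  1.321, -0.067]), 'joint_vel': array([ 0.001,  0.001, -0.   ,  0.001, -0.001,  0.002]), 'tau': array([ -0.   , -53.181, -35.274,   0.071,   0.024,  -0.   ]), 'ee_pos': array([0.219, 0.504, 0.222]), 'eef_rot': array([-3.14 , -0.   ,  2.733]), 'force': array([-0.499, -0.688, -0.255]), 'moment': array([-0.055,  0.009,  0.071]), 'grip_force': 0.0, 'grip_width': 0.09373630203456716} 0.017
scene [[0.5018043312615303, -0.8648768162875952, 0.013435243779022362], [-0.48902055118984783, -0.29647474155257164, -0.8203423847000184], [0.7134783203722068, 0.4050812514416943, -0.5717148468330038]] [-0.273  0.445  1.405] 482.95240744022533
kiln 0.84 [279, 174, 352, 264] [ 0.508 -0.244  0.219] [[0.4821260642396639, -0.3250648236233576, -0.0013450933142258037], [0.9165325673766003, -0.06626648448939755, 0.24072643862161833]]
kiln_door 0.9 [280, 175, 298, 246] [ 0.538 -0.137  0.194] [[0.4762705141952885, -0.19194850088286886, -0.0017613328032323626], [0.8027899639717239, 0.02128506114758922, 0.2794513373991521]]
door_bar 0.77 [283, 173,
[... 419 characters left out ...]
372835306, 0.17454945452377219, -0.0023782168990552992], [0.6129653406652797, 0.23623983934946421, 0.0719647914333975]]
flux_pot 0.46 [365, 251, 380, 272] [ 0.626 -0.423  0.029] [[0.6082632811607961, -0.44612771889623215, -0.0036002193002880505], [0.7073729436201618, -0.38889220429454485, 0.03329706309168392]]
screw_pot 0.61 [157, 209, 168, 223] [0.446 0.349 0.034] [[0.44215591743537075, 0.3436465141586234, 5.6267143555503146e-05], [0.48411214111216705, 0.38576985611445275, 0.038414558643354225]]Traceback (most recent call last):
  File "<stdin>", line 9, in <module>
ValueError: it knows: door_bar, flask, flux_pot, kiln, kiln_door, kiln_hearth, kiln_hinge, screw_pot, stop_plate, tape_measure
```

```bash
cat > look.py <<'E'
from h import *
import sys
np.set_printoptions(precision=3,suppress=True)
k=sys.argv[1]
for n in("scene","top"):
    p=viewer.camera(n);w=pts(p)
    np.savez(f"{n}.npz",w=w,img=p["img"])
    for t in["kiln","kiln_door","door_bar","flask","flux_pot","screw_pot","tape_measure"]:
        for d in viewer.recognise(t,p)[:1]:
            l,a,r,b=[int(round(x)) for x in d["rect"]]
            q=w[max(a,0):b,max(l,0):r].reshape(-1,3);print(n,t,round(d["score"],2),[l,a,r,b],w[(a+b)//2,(l+r)//2])
    cv2.imwrite(f"pics/{n}{k}.png",p["img"][...,::-1])
E
python3 look.py 0
```

```text
scene kiln 0.64 [282, 173, 350, 264] [ 0.515 -0.244  0.219]
scene kiln_door 0.56 [279, 178, 298, 246] [ 0.546 -0.13   0.177]
scene door_bar 0.95 [281, 174, 296, 247] [ 0.548 -0.129  0.185]
scene flask 0.81 [196, 208, 211, 229] [0.489 0.187 0.061]
scene flux_pot 0.77 [368, 253, 381, 271] [ 0.621 -0.431  0.032]
scene screw_pot 0.47 [366, 254, 382, 273] [ 0.617 -0.433  0.032]
scene tape_measure 0.63 [332, 297, 354, 305] [ 0.419 -0.4    0.012]
top kiln 0.89 [271, 121, 365, 219] [ 0.604 -0.186  0.238]
top kiln_door 0.64 [272, 152, 322, 213] [ 0.568 -0.121  0.23 ]
top door_bar 0.6 [274, 150, 322, 216] [ 0.565 -0.124  0.23 ]
top flask 0.56 [187, 202, 207, 218] [0.505 0.208 0.066]
top flux_pot 0.46 [366, 169, 378, 183] [ 0.634 -0.415  0.027]
top screw_pot 0.71 [148, 219, 162, 228] [0.463 0.359 0.035]
top tape_measure 0.41 [361, 226, 374, 240] [ 0.429 -0.388  0.018]
```

View pics/scene0.png

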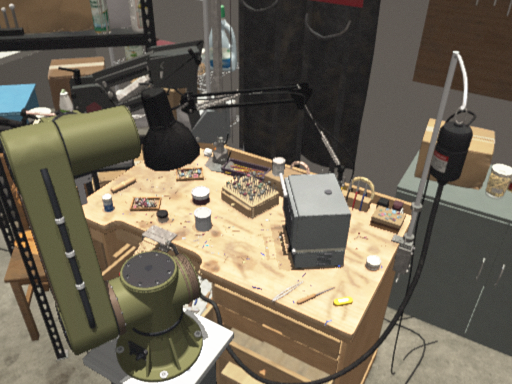

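View pics/top0.png

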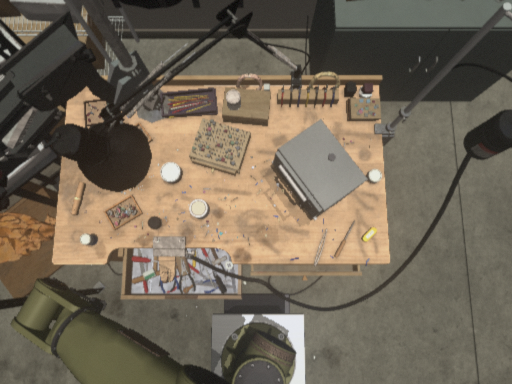

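Run:
```python
from h import *
np.set_printoptions(precision=4,suppress=True)
for n in("top","scene"):
    w=np.load(n+".npz")["w"]
    m=(abs(w[...,2]-.238)<.006)&(w[...,0]>.35)&(w[...,0]<.95)&(w[...,1]<.05)&(w[...,1]>-.4)
    q=w[m][:,:2]; k,lab,st,_=cv2.connectedComponentsWithStats(m.astype(np.uint8)); i=1+st[1:,4].argmax()
    q=w[lab==i]; r=cv2.minAreaRect(q[:,:2].astype(np.float32));print(n,len(q),r,cv2.boxPoints(r),np.median(q[:,2]))
    m=(w[...,2]>.262)&(w[...,2]<.295)&(w[...,0]>.4)&(w[...,0]<.75)&(w[...,1]<.05)&(w[...,1]>-.4)
    b=w[m];print("bar",len(b),b.mean(0) if len(b) else 0)
    if len(b)>3: print(b[b[:,1].argsort()][[0,1,-2,-1]], cv2.fitLine(b[:,:2].astype(np.float32),cv2.DIST_HUBER,0,.01,.01).ravel())
    f=(abs(w[...,0]-.52)<.08)&(abs(w[...,1]-.205)<.07)&(w[...,2]>.055)&(w[...,2]<.09)
    q=w[f];print("flask",len(q),np.nanpercentile(q,[0,3,50,97,100],axis=0));print(cv2.minEnclosingCircle(q[:,:2].astype(np.float32)))
```

```text
top 4138 ((0.6231195330619812, -0.1939391940832138), (0.2406599223613739, 0.1840144693851471), 35.2752685546875) [[ 0.4717 -0.1883]
 [ 0.578  -0.3385]
 [ 0.7745 -0.1996]
 [ 0.6682 -0.0493]] 0.23724006371618772
bar 172 [ 0.5552 -0.1012  0.2808]
[[ 0.5094 -0.1415  0.2776]
 [ 0.5062 -0.1413  0.279 ]
 [ 0.6043 -0.0629  0.2856]
 [ 0.6055 -0.0603  0.281 ]] [ 0.8164  0.5774  0.5473 -0.106 ]
flask 273 [[0.4829 0.1734 0.0582]
 [0.4863 0.1771 0.0622]
 [0.5143 0.2051 0.0683]
 [0.5398 0.2327 0.0735]
 [0.5433 0.2374 0.0758]]
((0.5134758949279785, 0.20575423538684845), 0.03306269645690918)
scene 2181 ((0.6146013140678406, -0.19024619460105896), (0.2509864568710327, 0.19502222537994385), 35.10295104980469) [[ 0.4559 -0.1826]
 [ 0.568  -0.3422]
 [ 0.7733 -0.1979]
 [ 0.6612 -0.0383]] 0.2378411976427574
bar 89 [ 0.544  -0.1066  0.2803]
[[ 0.5037 -0.1429  0.2669]
 [ 0.5059 -0.1416  0.269 ]
 [ 0.5982 -0.0638  0.2759]
 [ 0.6051 -0.0601  0.279 ]] [ 0.8091  0.5876  0.544  -0.1066]
flask 182 [[0.4748 0.1708 0.0555]
 [0.4797 0.1745 0.057 ]
 [0.5049 0.2031 0.0683]
 [0.5376 0.2337 0.0744]
 [0.5452 0.2438 0.0776]]
((0.5094099044799805, 0.20664618909358978), 0.0380675382912159)
```

Run:
```python
from h import *
t=np.load("top.npz")["img"];s=np.load("scene.npz")["img"]
a=cv2.resize(t[110:250,140:390],(800,448),interpolation=2)[:300]
a=cv2.resize(t[110:225,180:380],(400,230),interpolation=2)
b=cv2.resize(s[160:275,180:380],(800,460),interpolation=2)
cv2.imwrite("pics/c.png",cv2.resize(np.vstack([cv2.resize(t[115:225,180:380],(520,286)),cv2.resize(s[160:280,180:380],(520,312))]),None,fx=1,fy=1)[...,::-1])
```

```text
(no output)
```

View pics/c.png

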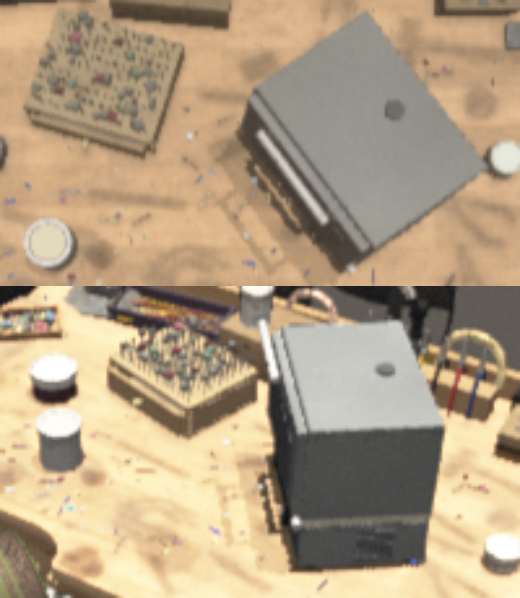

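Kiln frame: origin about (0.578, -0.130), yaw about -54.75°; the bar at about (0.556, -0.101, 0.28) agrees with that. The flask is at (0.513, 0.206). With the tool down at yaw 35.25°, tool x is kiln y, tool y is kiln x and tool z is down. I'll turn and rise first.

Emit:
step_arm:
  plan:
    - {"dz": -0.15,"rz": 0.09,"claw": 0}
    - {"dz": -0.15,"rz": 0.09,"claw": 0}
    - {"dz": -0.15,"rz": 0.09,"claw": 0}
    - {"dz": -0.15,"rz": 0.09,"claw": 0}
    - {"dz": -0.15,"rz": 0.09,"claw": 0}
    - {"dz": -0.15,"rz": 0.09,"claw": 0}
    - {"dz": -0.15,"rz": 0.09,"claw": 0}
    - {"dz": -0.1,"rz": 0.09,"claw": 0}
    - {"rz": 0.09,"claw": 0}
    - {"rz": 0.09,"claw": 0}

```text
$.plan[0]: bad value
```

Emit:
step_arm:
  plan:
    - {"rz": 0.09,"claw": 0}
    - {"rz": 0.09,"claw": 0}
    - {"rz": 0.09,"claw": 0}
    - {"rz": 0.09,"claw": 0}
    - {"rz": 0.088,"claw": 0}
    - {"dy": 0.2,"claw": 0}
    - {"dy": 0.4,"dx": -0.1,"claw": 0}
    - {"dy": 0.4,"dx": -0.1,"claw": 0}
    - {"dy": 0.4,"dx": -0.1,"claw": 0}
    - {"dy": 0.4,"dx": -0.1,"claw": 0}

```text
$.plan[0]: bad value
```

Emit:
step_arm:
  plan:
    - {"dy": 0.4,"dx": -0.1,"claw": 0}
    - {"dy": 0.4,"dx": -0.1,"claw": 0}
    - {"dy": 0.4,"dx": -0.1,"claw": 0}
    - {"dy": 0.4,"claw": 0}
    - {"dy": 0.4,"claw": 0}
    - {"dy": 0.4,"claw": 0}
    - {"dy": 0.4,"claw": 0}
    - {"dy": 0.4,"claw": 0}
    - {"dy": 0.4,"claw": 0}
    - {"dy": 0.4,"claw": 0}

```text
$.plan[0]: bad value
```

```bash
cat >> h.py <<'E'
O=np.array([.5781,-.1302]);KX=np.array([.5775,-.8164]);KY=np.array([.8164,.5775])
def K(w): w=np.asarray(w);d=w[:2]-O;return np.array([d@KX,d@KY,w[2]])*1000
def st():
    o=telemetry.get_obs();np.set_printoptions(precision=3,suppress=True)
    f=o["force"];print("t",o["time_s"],"kiln mm",K(o["ee_pos"]),"rot deg",np.degrees(o["eef_rot"]),"F kiln",f[:2]@KX,f[:2]@KY,f[2],"w",o["grip_width"],o["grip_force"],"q",o["qpos"])
E
python3 -c "
from h import *
st()
w=np.load('top.npz')['w'];m=(w[...,2]>.2)&(w[...,1]>.15)&(w[...,0]>.35);print(w[m].min(0),w[m].max(0))
m&=w[...,2]<.45;print(np.percentile(w[m],[2,50,98],axis=0))"
```

```text
t 1.2 kiln mm [-725.907   73.175  222.442] rot deg [-180.       0.001  156.577] F kiln -0.2111435066219247 -0.06424014691700822 0.35251868607696096 w 0.09410767195702371 0.0 q [ 1.095  0.3    1.521 -0.     1.321 -0.067]
[0.518 0.15  0.2  ] [1.053 0.831 0.628]
[[0.569 0.197 0.211]
 [0.701 0.453 0.351]
 [0.991 0.798 0.446]]
```

Emit:
step_arm:
  plan:
    - {"dx": 0,"dy": 0,"dz": -0.15,"rx": 0,"ry": 0,"rz": 0.09,"claw": 0}
    - {"dx": 0,"dy": 0,"dz": -0.15,"rx": 0,"ry": 0,"rz": 0.09,"claw": 0}
    - {"dx": 0,"dy": 0,"dz": -0.15,"rx": 0,"ry": 0,"rz": 0.09,"claw": 0}
    - {"dx": 0,"dy": 0,"dz": -0.15,"rx": 0,"ry": 0,"rz": 0.09,"claw": 0}
    - {"dx": 0,"dy": 0,"dz": -0.15,"rx": 0,"ry": 0,"rz": 0.09,"claw": 0}
    - {"dx": 0,"dy": 0,"dz": -0.15,"rx": 0,"ry": 0,"rz": 0.09,"claw": 0}
    - {"dx": 0,"dy": 0,"dz": -0.15,"rx": 0,"ry": 0,"rz": 0.09,"claw": 0}
    - {"dx": 0,"dy": 0,"dz": -0.1,"rx": 0,"ry": 0,"rz": 0.09,"claw": 0}
    - {"dx": 0,"dy": 0,"dz": 0,"rx": 0,"ry": 0,"rz": 0.09,"claw": 0}
    - {"dx": 0,"dy": 0,"dz": 0,"rx": 0,"ry": 0,"rz": 0.09,"claw": 0}

```text
time_s: 2.2
ee_pos: [0.2186, 0.5047, 0.3378]
eef_rot: [3.141, -0.001, 1.313]
force: [-0.1, -0.1, -0.2]
grip_width: 0.0941
grip_force: 0.0
```

Emit:
step_arm:
  plan:
    - {"dx": 0,"dy": 0,"dz": 0,"rx": 0,"ry": 0,"rz": 0.09,"claw": 0}
    - {"dx": 0,"dy": 0,"dz": 0,"rx": 0,"ry": 0,"rz": 0.09,"claw": 0}
    - {"dx": 0,"dy": 0,"dz": 0,"rx": 0,"ry": 0,"rz": 0.09,"claw": 0}
    - {"dx": 0,"dy": 0,"dz": 0,"rx": 0,"ry": 0,"rz": 0.09,"claw": 0}
    - {"dx": 0,"dy": 0,"dz": 0,"rx": 0,"ry": 0,"rz": 0.088,"claw": 0}
    - {"dx": 0,"dy": 0.2,"dz": 0,"rx": 0,"ry": 0,"rz": 0,"claw": 0}
    - {"dx": -0.1,"dy": 0.4,"dz": 0,"rx": 0,"ry": 0,"rz": 0,"claw": 0}
    - {"dx": -0.1,"dy": 0.4,"dz": 0,"rx": 0,"ry": 0,"rz": 0,"claw": 0}
    - {"dx": -0.1,"dy": 0.4,"dz": 0,"rx": 0,"ry": 0,"rz": 0,"claw": 0}
    - {"dx": -0.1,"dy": 0.4,"dz": 0,"rx": 0,"ry": 0,"rz": 0,"claw": 0}

```text
time_s: 3.2
ee_pos: [0.2901, 0.3331, 0.3375]
eef_rot: [-3.142, -0.0, 0.616]
force: [0.2, 0.3, -0.3]
grip_width: 0.0938
grip_force: 0.0
```

Emit:
step_arm:
  plan:
    - {"dx": -0.1,"dy": 0.4,"dz": 0,"rx": 0,"ry": 0,"rz": 0,"claw": 0}
    - {"dx": -0.1,"dy": 0.4,"dz": 0,"rx": 0,"ry": 0,"rz": 0,"claw": 0}
    - {"dx": -0.1,"dy": 0.4,"dz": 0,"rx": 0,"ry": 0,"rz": 0,"claw": 0}
    - {"dx": 0,"dy": 0.4,"dz": 0,"rx": 0,"ry": 0,"rz": 0,"claw": 0}
    - {"dx": 0,"dy": 0.4,"dz": 0,"rx": 0,"ry": 0,"rz": 0,"claw": 0}
    - {"dx": 0,"dy": 0.4,"dz": 0,"rx": 0,"ry": 0,"rz": 0,"claw": 0}
    - {"dx": 0,"dy": 0.4,"dz": 0,"rx": 0,"ry": 0,"rz": 0,"claw": 0}
    - {"dx": 0,"dy": 0.4,"dz": 0,"rx": 0,"ry": 0,"rz": 0,"claw": 0}
    - {"dx": 0,"dy": 0.4,"dz": 0,"rx": 0,"ry": 0,"rz": 0,"claw": 0}
    - {"dx": 0,"dy": 0.3,"dz": 0,"rx": 0,"ry": 0,"rz": 0,"claw": 0}

```text
time_s: 4.2
ee_pos: [0.4914, -0.0032, 0.3373]
eef_rot: [3.142, 0.0, 0.614]
force: [-0.6, 0.6, 0.4]
grip_width: 0.0938
grip_force: 0.0
```

```bash
python3 -c "
from h import *
st()"
```

```text
t 4.2 kiln mm [-153.786    2.543  337.316] rot deg [179.997   0.008  35.199] F kiln -0.8423528984311237 -0.09014075812555129 0.3800913894721819 w 0.09384019648446613 0.0 q [-0.081  0.103  1.493 -0.     1.546  0.875]
```

Emit:
step_arm:
  plan:
    - {"dx": 0,"dy": 0.4,"dz": 0,"rx": 0,"ry": 0,"rz": 0,"claw": 0}
    - {"dx": 0,"dy": 0.4,"dz": 0,"rx": 0,"ry": 0,"rz": 0,"claw": 0}
    - {"dx": 0,"dy": 0.28,"dz": 0,"rx": 0,"ry": 0,"rz": 0,"claw": 0}
    - {"dx": 0,"dy": 0.1,"dz": 0.2,"rx": 0,"ry": 0,"rz": 0,"claw": 0}
    - {"dx": 0,"dy": 0,"dz": 0.2,"rx": 0,"ry": 0,"rz": 0,"claw": 0}
    - {"dx": 0,"dy": 0,"dz": 0.1,"rx": 0,"ry": 0,"rz": 0,"claw": 0}
    - {"dx": 0,"dy": 0,"dz": 0.06,"rx": 0,"ry": 0,"rz": 0,"claw": 0}
    - {"dx": 0,"dy": 0,"dz": 0.06,"rx": 0,"ry": 0,"rz": 0,"claw": 0}
    - {"dx": 0,"dy": 0,"dz": 0,"rx": 0,"ry": 0,"rz": 0,"claw": 0.5}
    - {"dx": 0,"dy": 0,"dz": 0,"rx": 0,"ry": 0,"rz": 0,"claw": 0.7}
  grip_force: 15

```text
time_s: 5.2
ee_pos: [0.5587, -0.0974, 0.2761]
eef_rot: [3.141, -0.001, 0.616]
force: [-0.4, 0.4, 0.0]
grip_width: 0.0813
grip_force: 0.0
```

```bash
python3 -c "
from h import *
st()
p=viewer.camera('top');w=pts(p);a=p['img'][110:230,240:380];cv2.imwrite('pics/g.png',cv2.resize(a,(700,600),interpolation=2)[...,::-1])"
```

```text
t 5.2 kiln mm [-37.944   3.116 276.139] rot deg [179.958  -0.035  35.27 ] F kiln -0.5833038116618079 -0.08115000767125499 0.02625927567310825 w 0.08125667660925781 0.0 q [-0.237  0.304  1.392 -0.     1.445  0.718]
```

View pics/g.png

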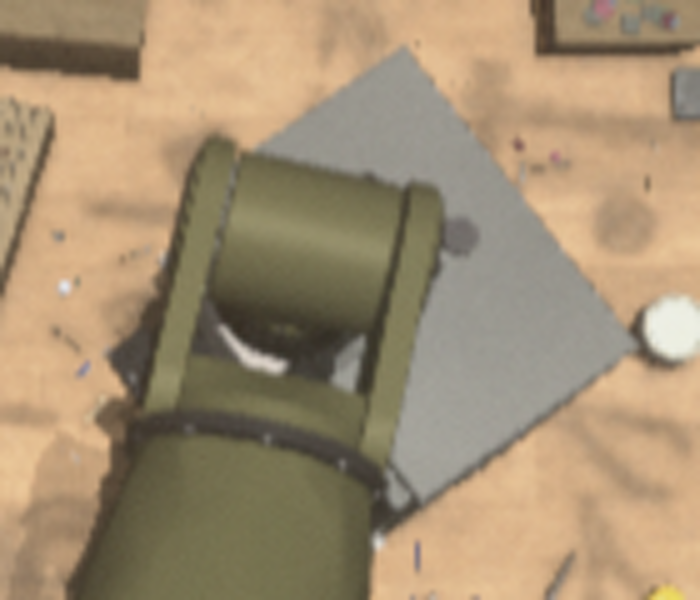

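The arm hides the bar here, about pixel (250, 350), so I'll close and feel for it.

Emit:
step_arm:
  plan:
    - {"dx": 0,"dy": 0,"dz": 0,"rx": 0,"ry": 0,"rz": 0,"claw": 0.8}
    - {"dx": 0,"dy": 0,"dz": 0,"rx": 0,"ry": 0,"rz": 0,"claw": 0.85}
    - {"dx": 0,"dy": 0,"dz": 0,"rx": 0,"ry": 0,"rz": 0,"claw": 1}
    - {"dx": 0,"dy": 0,"dz": 0,"rx": 0,"ry": 0,"rz": 0,"claw": 1}
    - {"dx": 0,"dy": 0,"dz": 0,"rx": 0,"ry": 0,"rz": 0,"claw": 1}
    - {"dx": 0,"dy": 0,"dz": 0,"rx": 0,"ry": 0,"rz": 0,"claw": 1}
    - {"dx": 0,"dy": 0,"dz": 0,"rx": 0,"ry": 0,"rz": 0,"claw": 1}
    - {"dx": 0,"dy": 0,"dz": 0,"rx": 0,"ry": 0,"rz": 0,"claw": 1}
  grip_force: 15

```text
time_s: 6.05
ee_pos: [0.5586, -0.0975, 0.2754]
eef_rot: [-3.142, 0.0, 0.615]
force: [0.7, -0.2, -0.4]
grip_width: 0.0133
grip_force: 0.0
```

```bash
python3 -c "
from h import *
st()
a0=np.arctan2(36,182);p=None
for th in np.arange(0,96,4.5):
    a=a0+np.radians(th);q=np.array([-186*np.sin(a),95+186*np.cos(a)]);
    if p is not None: print(round(th,1),q.round(1),'dy,dz',((q-p)*[1,-1]/100).round(3))
    p=q"
```

```text
t 6.05 kiln mm [-37.92    2.948 275.43 ] rot deg [-179.998    0.004   35.261] F kiln 0.5977364823983742 0.4331634311707116 -0.4456449997712828 w 0.013322085886373984 0.0 q [-0.237  0.304  1.393 -0.     1.445  0.718]
4.5 [-50.3 274.1] dy,dz [-0.142  0.034]
9.0 [-64.2 269.6] dy,dz [-0.139  0.045]
13.5 [-77.7 264. ] dy,dz [-0.135  0.056]
18.0 [-90.7 257.4] dy,dz [-0.13   0.066]
22.5 [-103.2  249.8] dy,dz [-0.125  0.076]
27.0 [-115.   241.2] dy,dz [-0.118  0.086]
31.5 [-126.1  231.7] dy,dz [-0.111  0.095]
36.0 [-136.4  221.4] dy,dz [-0.103  0.103]
40.5 [-145.9  210.3] dy,dz [-0.095  0.111]
45.0 [-154.5  198.5] dy,dz [-0.086  0.118]
49.5 [-162.2  186.1] dy,dz [-0.076  0.124]
54.0 [-168.8  173.1] dy,dz [-0.066  0.13 ]
58.5 [-174.4  159.6] dy,dz [-0.056  0.135]
63.0 [-179.   145.7] dy,dz [-0.045  0.139]
67.5 [-182.4  131.5] dy,dz [-0.034  0.142]
72.0 [-184.7  117.1] dy,dz [-0.023  0.144]
76.5 [-185.8  102.5] dy,dz [-0.012  0.146]
81.0 [-185.9   87.9] dy,dz [-0.     0.146]
85.5 [-184.7   73.3] dy,dz [0.011 0.146]
90.0 [-182.5   58.9] dy,dz [0.023 0.144]
94.5 [-179.1   44.7] dy,dz [0.034 0.142]
```

Emit:
step_arm:
  plan:
    - {"dx": 0,"dy": 0,"dz": 0,"rx": 0,"ry": 0,"rz": 0,"claw": 1}
    - {"dx": 0,"dy": 0,"dz": 0,"rx": 0,"ry": 0,"rz": 0,"claw": 1}
    - {"dx": 0,"dy": 0,"dz": 0,"rx": 0,"ry": 0,"rz": 0,"claw": 1}
  grip_force: 20

```text
time_s: 6.35
ee_pos: [0.5586, -0.0976, 0.2754]
eef_rot: [3.141, -0.0, 0.615]
force: [0.5, -0.2, -0.4]
grip_width: 0.0117
grip_force: 20.0
```

The bar is gripped (11.7 mm). I'll start lowering the door.

Emit:
step_arm:
  plan:
    - {"dx": 0,"dy": -0.14,"dz": 0.03,"rx": 0,"ry": 0,"rz": 0,"claw": 1}
    - {"dx": 0,"dy": -0.14,"dz": 0.045,"rx": 0,"ry": 0,"rz": 0,"claw": 1}
    - {"dx": 0,"dy": -0.135,"dz": 0.055,"rx": 0,"ry": 0,"rz": 0,"claw": 1}
    - {"dx": 0,"dy": -0.13,"dz": 0.065,"rx": 0,"ry": 0,"rz": 0,"claw": 1}
    - {"dx": 0,"dy": -0.125,"dz": 0.076,"rx": 0,"ry": 0,"rz": 0,"claw": 1}
    - {"dx": 0,"dy": -0.118,"dz": 0.086,"rx": 0,"ry": 0,"rz": 0,"claw": 1}

```text
time_s: 6.95
ee_pos: [0.5131, -0.0328, 0.2398]
eef_rot: [3.141, -0.001, 0.615]
force: [3.0, -0.2, -0.8]
grip_width: 0.0112
grip_force: 20.0
```

```bash
python3 -c "
from h import *
st()"
```

```text
t 6.95 kiln mm [-117.063    3.194  239.82 ] rot deg [179.946  -0.054  35.264] F kiln 1.9151615517965028 2.369204899951556 -0.842267127823432 w 0.011239050269976852 19.999587535858154 q [-0.135  0.205  1.598 -0.     1.337  0.82 ]
```

Emit:
step_arm:
  plan:
    - {"dx": 0,"dy": -0.111,"dz": 0.095,"rx": 0,"ry": 0,"rz": 0,"claw": 1}
    - {"dx": 0,"dy": -0.103,"dz": 0.103,"rx": 0,"ry": 0,"rz": 0,"claw": 1}
    - {"dx": 0,"dy": -0.095,"dz": 0.111,"rx": 0,"ry": 0,"rz": 0,"claw": 1}
    - {"dx": 0,"dy": -0.086,"dz": 0.118,"rx": 0,"ry": 0,"rz": 0,"claw": 1}
    - {"dx": 0,"dy": -0.076,"dz": 0.124,"rx": 0,"ry": 0,"rz": 0,"claw": 1}
    - {"dx": 0,"dy": -0.066,"dz": 0.13,"rx": 0,"ry": 0,"rz": 0,"claw": 1}
    - {"dx": 0,"dy": -0.056,"dz": 0.135,"rx": 0,"ry": 0,"rz": 0,"claw": 1}
    - {"dx": 0,"dy": -0.045,"dz": 0.139,"rx": 0,"ry": 0,"rz": 0,"claw": 1}
    - {"dx": 0,"dy": -0.034,"dz": 0.142,"rx": 0,"ry": 0,"rz": 0,"claw": 1}
    - {"dx": 0,"dy": -0.023,"dz": 0.144,"rx": 0,"ry": 0,"rz": 0,"claw": 1}

```text
time_s: 7.95
ee_pos: [0.473, 0.0236, 0.1147]
eef_rot: [3.141, -0.0, 0.616]
force: [5.7, -5.6, -0.5]
grip_width: 0.0112
grip_force: 20.0
```

```bash
python3 -c "
from h import *
st()"
```

```text
t 7.95 kiln mm [-186.283    3.046  114.707] rot deg [179.949  -0.019  35.266] F kiln 7.910546994369766 1.4041852287337784 -0.46722845737314694 w 0.011239098646807593 20.000039935112 q [-0.027  0.257  1.848 -0.001  1.036  0.928]
```

Emit:
step_arm:
  plan:
    - {"dx": 0,"dy": 0.0,"dz": 0.146,"rx": 0,"ry": 0,"rz": 0,"claw": 1}
    - {"dx": 0,"dy": 0.01,"dz": 0.146,"rx": 0,"ry": 0,"rz": 0,"claw": 1}
    - {"dx": 0,"dy": 0.016,"dz": 0.146,"rx": 0,"ry": 0,"rz": 0,"claw": 1}
    - {"dx": 0,"dy": 0.02,"dz": 0.1,"rx": 0,"ry": 0,"rz": 0,"claw": 1}
    - {"dx": 0,"dy": 0.01,"dz": 0.04,"rx": 0,"ry": 0,"rz": 0,"claw": 1}
    - {"dx": 0,"dy": 0,"dz": 0.01,"rx": 0,"ry": 0,"rz": 0,"claw": 1}

```text
time_s: 8.55
ee_pos: [0.4747, 0.021, 0.0556]
eef_rot: [-3.137, 0.001, 0.615]
force: [-7.4, 18.5, 7.5]
grip_width: 0.0113
grip_force: 20.0
```

```bash
python3 -c "
from h import *
st()"
```

```text
t 8.55 kiln mm [-183.143    2.939   55.575] rot deg [-179.72     0.077   35.243] F kiln -19.35107914872818 4.604911925630018 7.4604117492091895 w 0.011307280247684784 20.000925958156586 q [-0.035  0.358  1.88   0.004  0.907  0.919]
```

Emit:
step_arm:
  plan:
    - {"dx": 0,"dy": -0.02,"dz": 0,"rx": 0,"ry": 0,"rz": 0,"claw": 1}
    - {"dx": 0,"dy": 0,"dz": 0,"rx": 0,"ry": 0,"rz": 0,"claw": 1}
    - {"dx": 0,"dy": 0,"dz": 0,"rx": 0,"ry": 0,"rz": 0,"claw": 0.63}
    - {"dx": 0,"dy": 0,"dz": 0,"rx": 0,"ry": 0,"rz": 0,"claw": 0.63}
    - {"dx": 0,"dy": 0,"dz": 0,"rx": 0,"ry": 0,"rz": 0,"claw": 0.63}
    - {"dx": 0,"dy": 0,"dz": 0,"rx": 0,"ry": 0,"rz": 0,"claw": 0.63}

```text
time_s: 9.15
ee_pos: [0.475, 0.0205, 0.0567]
eef_rot: [-3.142, 0.0, 0.615]
force: [0.2, -0.8, 0.7]
grip_width: 0.0346
grip_force: 0.0
```

```bash
python3 -c "
from h import *
st()"
```

```text
t 9.15 kiln mm [-182.619    2.864   56.678] rot deg [-179.995    0.016   35.25 ] F kiln 0.7618633031310389 -0.3366104886812592 0.6809751732772374 w 0.034569591760846306 0.0 q [-0.034  0.355  1.882 -0.     0.905  0.922]
```

Emit:
step_arm:
  plan:
    - {"dx": 0,"dy": 0,"dz": -0.2,"rx": 0,"ry": 0,"rz": 0,"claw": 0.63}
    - {"dx": 0,"dy": 0,"dz": -0.3,"rx": 0,"ry": 0,"rz": 0,"claw": 0.63}
    - {"dx": 0,"dy": 0,"dz": -0.4,"rx": 0,"ry": 0,"rz": 0,"claw": 0}
    - {"dx": 0.2,"dy": 0,"dz": -0.4,"rx": 0,"ry": 0,"rz": 0,"claw": 0}
    - {"dx": 0.3,"dy": -0.3,"dz": 0,"rx": 0,"ry": 0,"rz": 0,"claw": 0}
    - {"dx": 0.3,"dy": -0.3,"dz": 0,"rx": 0,"ry": 0,"rz": 0,"claw": 0}
    - {"dx": 0.3,"dy": -0.3,"dz": 0,"rx": 0,"ry": 0,"rz": 0,"claw": 0}
    - {"dx": 0.2,"dy": -0.3,"dz": 0,"rx": 0,"ry": 0,"rz": 0,"claw": 0}
    - {"dx": 0.08,"dy": -0.1,"dz": 0,"rx": 0,"ry": 0,"rz": 0,"claw": 0}

```text
time_s: 10.05
ee_pos: [0.5123, 0.209, 0.1865]
eef_rot: [-3.141, 0.0, 0.618]
force: [-0.2, -0.7, 0.5]
grip_width: 0.0873
grip_force: 0.0
```

```bash
python3 -c "
from h import *
st()
w=np.load('top.npz')['w'];q=w[115:200,75:155].reshape(-1,3);q=q[q[:,2]>.15];print(np.percentile(q,[2,50,98],axis=0))
p=viewer.camera('top');w=pts(p);k=(w-np.r_[O,0]);kx=k[...,:2]@KX;ky=k[...,:2]@KY
m=(kx>-.137)&(kx<-.03)&(abs(ky)<.1);print('shelf z',np.nanpercentile(w[m][:,2],[5,25,50,75]))
m=(abs(ky)<.09)&(w[...,2]>.03)&(w[...,2]<.12)&(kx<.03)&(kx>-.25);print('kx',np.percentile(kx[m],[1,50,99]))
"
```

```text
t 10.05 kiln mm [-314.945  142.162  186.494] rot deg [-179.982    0.018   35.394] F kiln 0.4442587257113633 -0.5264708017927884 0.5043442966973769 w 0.08728660939806943 0.0 q [0.321 0.339 1.556 0.    1.247 1.274]
[[0.563 0.356 0.17 ]
 [0.636 0.428 0.279]
 [0.741 0.523 0.445]]
shelf z [0.002 0.092 0.094 0.096]
kx [-0.186 -0.061  0.028]
```

Emit:
step_arm:
  plan:
    - {"dx": 0,"dy": 0,"dz": 0,"rx": 0,"ry": 0,"rz": -0.09,"claw": 0}
    - {"dx": 0,"dy": 0,"dz": 0,"rx": 0,"ry": 0,"rz": -0.09,"claw": 0}
    - {"dx": 0,"dy": 0,"dz": 0,"rx": 0,"ry": 0,"rz": -0.09,"claw": 0}
    - {"dx": 0,"dy": 0,"dz": 0,"rx": 0,"ry": 0,"rz": -0.09,"claw": 0}
    - {"dx": 0,"dy": 0,"dz": 0,"rx": 0,"ry": 0,"rz": -0.09,"claw": 0}
    - {"dx": 0,"dy": 0,"dz": 0,"rx": 0,"ry": 0,"rz": -0.09,"claw": 0}
    - {"dx": 0,"dy": 0,"dz": 0,"rx": 0,"ry": 0,"rz": -0.09,"claw": 0}
    - {"dx": 0,"dy": 0,"dz": 0,"rx": 0,"ry": 0,"rz": -0.09,"claw": 0}
    - {"dx": 0,"dy": 0,"dz": 0,"rx": 0,"ry": 0,"rz": -0.09,"claw": 0}
    - {"dx": 0,"dy": 0,"dz": 0,"rx": 0,"ry": 0,"rz": -0.09,"claw": 0}

```text
time_s: 11.1
ee_pos: [0.5129, 0.205, 0.1868]
eef_rot: [-3.141, 0.0, 2.034]
force: [-0.1, -0.0, 0.2]
grip_width: 0.0941
grip_force: 0.0
```

Emit:
step_arm:
  plan:
    - {"dx": 0,"dy": 0,"dz": 0,"rx": 0,"ry": 0,"rz": -0.09,"claw": 0}
    - {"dx": 0,"dy": 0,"dz": 0,"rx": 0,"ry": 0,"rz": -0.01,"claw": 0}
    - {"dx": -0.03,"dy": -0.015,"dz": 0.3,"rx": 0,"ry": 0,"rz": 0,"claw": 0}
    - {"dx": 0,"dy": 0,"dz": 0.3,"rx": 0,"ry": 0,"rz": 0,"claw": 0}
    - {"dx": 0,"dy": 0,"dz": 0.3,"rx": 0,"ry": 0,"rz": 0,"claw": 0}
    - {"dx": 0,"dy": 0,"dz": 0.3,"rx": 0,"ry": 0,"rz": 0,"claw": 0}
    - {"dx": 0,"dy": 0,"dz": 0.2,"rx": 0,"ry": 0,"rz": 0,"claw": 0}
    - {"dx": 0,"dy": 0,"dz": 0,"rx": 0,"ry": 0,"rz": 0,"claw": 0}

```text
time_s: 11.9
ee_pos: [0.512, 0.2019, 0.0444]
eef_rot: [-3.137, -0.001, 2.182]
force: [-0.1, 0.3, 0.5]
grip_width: 0.0941
grip_force: 0.0
```

```bash
python3 -c "
from h import *
st()"
```

```text
t 11.9 kiln mm [-309.279  137.806   44.417] rot deg [-179.743   -0.072  125.029] F kiln -0.34503231066202156 0.08187119054621518 0.4704912125442632 w 0.09412627438608595 0.0 q [ 0.309  0.515  1.673 -0.     0.958 -0.302]
```

Emit:
step_arm:
  plan:
    - {"dx": 0.03,"dy": 0.02,"dz": 0,"rx": 0,"ry": 0,"rz": 0,"claw": 0.2}
    - {"dx": 0,"dy": 0,"dz": 0,"rx": 0,"ry": 0,"rz": 0,"claw": 0.3}
    - {"dx": 0,"dy": 0,"dz": 0,"rx": 0,"ry": 0,"rz": 0,"claw": 0.4}
    - {"dx": 0,"dy": 0,"dz": 0,"rx": 0,"ry": 0,"rz": 0,"claw": 0.6}
    - {"dx": 0,"dy": 0,"dz": 0,"rx": 0,"ry": 0,"rz": 0,"claw": 0.6}
    - {"dx": 0,"dy": 0,"dz": 0,"rx": 0,"ry": 0,"rz": 0,"claw": 0.6}
  grip_force: 30

```text
time_s: 12.5
ee_pos: [0.5132, 0.2066, 0.0475]
eef_rot: [3.142, 0.0, 2.186]
force: [-4.1, -3.1, 7.0]
grip_width: 0.0638
grip_force: 30.0
```

```bash
python3 -c "
from h import *
st()"
```

```text
t 12.5 kiln mm [-312.461  141.486   47.514] rot deg [179.995   0.013 125.249] F kiln 0.1576353236671543 -5.123241380786047 6.990773090281299 w 0.06382703198857019 30.001092420425266 q [ 0.317  0.513  1.667 -0.     0.962 -0.298]
```

Emit:
step_arm:
  plan:
    - {"dx": 0,"dy": 0,"dz": -0.1,"rx": 0,"ry": 0,"rz": 0,"claw": 0.6}
    - {"dx": 0,"dy": 0,"dz": -0.2,"rx": 0,"ry": 0,"rz": 0,"claw": 0.6}
    - {"dx": 0,"dy": 0,"dz": -0.3,"rx": 0,"ry": 0,"rz": 0,"claw": 0.6}
    - {"dx": 0,"dy": 0,"dz": -0.3,"rx": 0,"ry": 0,"rz": 0,"claw": 0.6}
    - {"dx": 0,"dy": 0,"dz": -0.3,"rx": 0,"ry": 0,"rz": 0,"claw": 0.6}
    - {"dx": 0,"dy": 0,"dz": -0.1,"rx": 0,"ry": 0,"rz": 0,"claw": 0.6}

```text
time_s: 13.1
ee_pos: [0.5139, 0.2071, 0.18]
eef_rot: [3.138, 0.001, 2.186]
force: [1.1, -1.0, -6.4]
grip_width: 0.0636
grip_force: 30.0
```

```bash
python3 -c "
from h import *
st()"
```

```text
t 13.1 kiln mm [-312.436  142.326  179.983] rot deg [179.768   0.064 125.256] F kiln 1.4837486087322826 0.2967833534926354 -6.444528097720862 w 0.0636305620505405 29.99886896344833 q [ 0.317  0.344  1.565  0.     1.229 -0.299]
```

Emit:
step_arm:
  plan:
    - {"dx": -0.15,"dy": -0.1,"dz": 0,"rx": 0,"ry": 0,"rz": 0,"claw": 0.6}
    - {"dx": -0.3,"dy": -0.2,"dz": 0,"rx": 0,"ry": 0,"rz": 0,"claw": 0.6}
    - {"dx": -0.35,"dy": -0.2,"dz": 0,"rx": 0,"ry": 0,"rz": 0,"claw": 0.6}
    - {"dx": -0.35,"dy": -0.2,"dz": 0,"rx": 0,"ry": 0,"rz": 0,"claw": 0.6}
    - {"dx": -0.35,"dy": -0.2,"dz": 0,"rx": 0,"ry": 0,"rz": 0,"claw": 0.6}
    - {"dx": -0.35,"dy": -0.2,"dz": 0,"rx": 0,"ry": 0,"rz": 0,"claw": 0.6}
    - {"dx": -0.35,"dy": -0.2,"dz": 0,"rx": 0,"ry": 0,"rz": 0,"claw": 0.6}
    - {"dx": -0.2,"dy": -0.1,"dz": 0,"rx": 0,"ry": 0,"rz": 0,"claw": 0.6}
    - {"dx": -0.15,"dy": -0.02,"dz": 0.1,"rx": 0,"ry": 0,"rz": 0,"claw": 0.6}
    - {"dx": -0.02,"dy": 0,"dz": 0.1,"rx": 0,"ry": 0,"rz": 0,"claw": 0.6}

```text
time_s: 14.1
ee_pos: [0.5458, -0.086, 0.1553]
eef_rot: [-3.141, -0.001, 2.185]
force: [0.2, -0.2, -5.5]
grip_width: 0.0632
grip_force: 30.0
```

```bash
python3 -c "
from h import *
st()"
```

```text
t 14.1 kiln mm [-54.755  -0.831 155.258] rot deg [-179.972   -0.031  125.178] F kiln 0.2989124460917798 0.06489816736536537 -5.49485608022111 w 0.06315874644068555 29.99908962403424 q [-0.223  0.369  1.591  0.     1.182 -0.836]
```

Emit:
step_arm:
  plan:
    - {"dx": 0,"dy": 0,"dz": 0.05,"rx": 0,"ry": 0,"rz": 0,"claw": 0.6}
    - {"dx": 0,"dy": 0,"dz": 0.03,"rx": 0,"ry": 0,"rz": 0,"claw": 0.6}
    - {"dx": 0,"dy": 0,"dz": 0.02,"rx": 0,"ry": 0,"rz": 0,"claw": 0.6}
    - {"dx": 0,"dy": 0,"dz": 0.015,"rx": 0,"ry": 0,"rz": 0,"claw": 0.6}

```text
time_s: 14.5
ee_pos: [0.5456, -0.0844, 0.1454]
eef_rot: [3.141, 0.0, 2.187]
force: [1.1, 0.2, -5.8]
grip_width: 0.0635
grip_force: 30.0
```

Emit:
step_arm:
  plan:
    - {"dx": 0,"dy": 0,"dz": 0.015,"rx": 0,"ry": 0,"rz": 0,"claw": 0.6}
    - {"dx": 0,"dy": 0,"dz": 0.01,"rx": 0,"ry": 0,"rz": 0,"claw": 0.6}
    - {"dx": 0,"dy": 0,"dz": 0.01,"rx": 0,"ry": 0,"rz": 0,"claw": 0.6}

```text
time_s: 14.8
ee_pos: [0.5457, -0.085, 0.1424]
eef_rot: [3.141, 0.0, 2.186]
force: [-4.9, 1.1, 6.9]
grip_width: 0.064
grip_force: 30.0
```

Touched down. I'll release, opening enough to clear the rim and then rising.

Emit:
step_arm:
  plan:
    - {"dx": 0,"dy": 0,"dz": -0.01,"rx": 0,"ry": 0,"rz": 0,"claw": 0.2}
    - {"dx": 0,"dy": 0,"dz": 0,"rx": 0,"ry": 0,"rz": 0,"claw": 0.1}
    - {"dx": 0,"dy": 0,"dz": 0,"rx": 0,"ry": 0,"rz": 0,"claw": 0}
    - {"dx": 0,"dy": 0,"dz": 0,"rx": 0,"ry": 0,"rz": 0,"claw": 0}
    - {"dx": 0,"dy": 0,"dz": -0.2,"rx": 0,"ry": 0,"rz": 0,"claw": 0}
    - {"dx": 0,"dy": 0,"dz": -0.3,"rx": 0,"ry": 0,"rz": 0,"claw": 0}
    - {"dx": 0,"dy": 0,"dz": -0.3,"rx": 0,"ry": 0,"rz": 0,"claw": 0.4}
    - {"dx": 0.4,"dy": 0,"dz": 0,"rx": 0,"ry": 0,"rz": 0,"claw": 0.6}
    - {"dx": 0.4,"dy": 0,"dz": 0,"rx": 0,"ry": 0,"rz": 0,"claw": 0.6}
    - {"dx": 0.4,"dy": 0,"dz": 0,"rx": 0,"ry": 0,"rz": 0,"claw": 0.6}

```text
time_s: 15.8
ee_pos: [0.4753, 0.0137, 0.2229]
eef_rot: [3.141, 0.0, 2.186]
force: [0.6, 0.0, 0.7]
grip_width: 0.0651
grip_force: 0.0
```

```bash
python3 -c "
from h import *
st()"
```

```text
t 15.8 kiln mm [-176.881   -0.789  222.908] rot deg [179.983   0.011 125.221] F kiln 0.3211606446179919 0.46788065571698595 0.6502315782824626 w 0.06513736142166449 0.0 q [-0.048  0.133  1.723  0.     1.285 -0.663]
```

Emit:
step_arm:
  plan:
    - {"dx": 0,"dy": 0,"dz": 0,"rx": 0,"ry": -0.08,"rz": 0,"claw": 0.6}
    - {"dx": 0,"dy": 0,"dz": 0,"rx": 0,"ry": -0.08,"rz": 0,"claw": 0.6}
    - {"dx": 0,"dy": 0,"dz": 0,"rx": 0,"ry": -0.08,"rz": 0,"claw": 0.6}

```text
time_s: 16.1
ee_pos: [0.4766, 0.0131, 0.2237]
eef_rot: [3.139, 0.383, 2.186]
force: [0.5, -0.4, -0.2]
grip_width: 0.0411
grip_force: 0.0
```

```bash
cat >> h.py <<'E'
from scipy.spatial.transform import Rotation
def ax():
    R=Rotation.from_euler('xyz',telemetry.get_obs()["eef_rot"]).as_matrix();M=np.array([np.r_[KX,0],np.r_[KY,0],[0,0,1]])
    print("tool axes (cols) in kiln\n",M@R)
E
python3 -c "
from h import *
st();ax()"
```

```text
t 16.1 kiln mm [-175.642   -0.128  223.713] rot deg [179.841  21.92  125.251] F kiln 0.6179598481758153 0.13457239965918913 -0.19516016566580513 w 0.041133903539269295 0.0 q [ 0.125  0.048  1.859 -0.382  1.078 -0.335]
tool axes (cols) in kiln
 [[-0.928 -0.001  0.373]
 [ 0.     1.     0.003]
 [-0.373  0.003 -0.928]]
```

Emit:
step_arm:
  plan:
    - {"dx": 0,"dy": 0,"dz": 0,"rx": 0,"ry": -0.08,"rz": 0,"claw": 0.6}
    - {"dx": 0,"dy": 0,"dz": 0,"rx": 0,"ry": -0.08,"rz": 0,"claw": 0.6}
    - {"dx": 0,"dy": 0,"dz": 0,"rx": 0,"ry": -0.08,"rz": 0,"claw": 0.6}
    - {"dx": 0,"dy": 0,"dz": 0,"rx": 0,"ry": 0,"rz": 0,"claw": 0.6}

```text
time_s: 16.5
ee_pos: [0.4754, 0.0138, 0.2217]
eef_rot: [-3.138, 0.756, 2.191]
force: [-0.7, -0.2, 0.1]
grip_width: 0.0375
grip_force: 0.0
```

```bash
python3 -c "
from h import *
st();ax()
for n in ('top','scene'):
    p=viewer.camera(n);w=pts(p);k=w-np.r_[O,0];kx=k[...,:2]@KX;ky=k[...,:2]@KY
    m=(kx>-.11)&(kx<.0)&(abs(ky)<.06)&(w[...,2]>.155)&(w[...,2]<.175)
    if m.sum()>5: print(n,m.sum(),cv2.minEnclosingCircle(np.c_[kx[m],ky[m]].astype(np.float32)),np.median(w[m][:,2]))
    cv2.imwrite(f'pics/{n}5.png',cv2.resize(p['img'][130:260,170:370] if n=='scene' else p['img'][110:260,170:370],(520,300),interpolation=2)[...,::-1])
a=np.vstack([cv2.imread('pics/top5.png'),cv2.imread('pics/scene5.png')]);cv2.imwrite('pics/ts5.png',a)
"
```

```text
t 16.5 kiln mm [-176.858   -0.682  221.697] rot deg [-179.822   43.303  125.525] F kiln -0.19726005021853205 -0.6926655574786656 0.10572844505169188 w 0.03748333410582072 0.0 q [ 0.304  0.056  1.984 -0.867  1.028  0.126]
tool axes (cols) in kiln
 [[-0.728 -0.002  0.686]
 [-0.003  1.    -0.   ]
 [-0.686 -0.002 -0.728]]
top 308 ((-0.05435202643275261, 0.0015623936196789145), 0.03264812007546425) 0.16309817493425854
scene 202 ((-0.05568331852555275, -0.0020036085043102503), 0.03620537742972374) 0.16302636907843904
```

View pics/ts5.png

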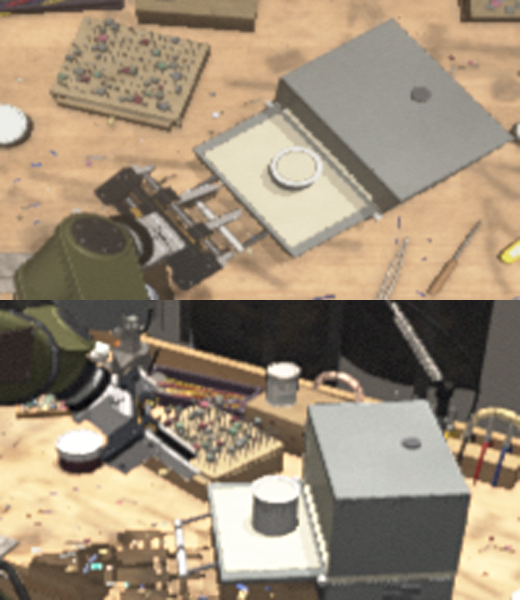

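Emit:
step_arm:
  plan:
    - {"dx": 0.085,"dy": 0,"dz": 0.25,"rx": 0,"ry": 0,"rz": 0,"claw": 0.6}
    - {"dx": 0.085,"dy": 0,"dz": 0.25,"rx": 0,"ry": 0,"rz": 0,"claw": 0.6}
    - {"dx": 0.085,"dy": 0,"dz": 0.25,"rx": 0,"ry": 0,"rz": 0,"claw": 0.6}
    - {"dx": 0.085,"dy": 0,"dz": 0.25,"rx": 0,"ry": 0,"rz": 0,"claw": 0.6}
    - {"dx": -0.073,"dy": 0,"dz": 0.069,"rx": 0,"ry": 0,"rz": 0,"claw": 0.6}
    - {"dx": -0.073,"dy": 0,"dz": 0.069,"rx": 0,"ry": 0,"rz": 0,"claw": 0.6}

```text
time_s: 17.2
ee_pos: [0.5139, -0.0402, 0.1275]
eef_rot: [3.141, 0.753, 2.184]
force: [-0.3, -0.6, 0.8]
grip_width: 0.0379
grip_force: 0.0
```

```bash
python3 -c "
from h import *
st();ax()"
```

```text
t 17.2 kiln mm [-110.523   -0.437  127.529] rot deg [179.974  43.155 125.162] F kiln 0.29949552343896224 -0.5960528753864172 0.817647448727291 w 0.03792162174988569 0.0 q [ 0.155  0.257  2.011 -1.035  0.794  0.272]
tool axes (cols) in kiln
 [[-0.73   0.002  0.684]
 [ 0.001  1.    -0.001]
 [-0.684  0.    -0.73 ]]
```

Emit:
step_arm:
  plan:
    - {"dx": 0,"dy": 0,"dz": 0,"rx": 0,"ry": 0.06,"rz": 0,"claw": 0.6}
    - {"dx": 0,"dy": 0,"dz": 0,"rx": 0,"ry": 0,"rz": 0,"claw": 0.6}

```text
time_s: 17.4
ee_pos: [0.5148, -0.0401, 0.1294]
eef_rot: [3.136, 0.66, 2.181]
force: [-0.8, -0.2, 0.3]
grip_width: 0.0376
grip_force: 0.0
```

```bash
python3 -c "
from h import *
st();ax()"
```

```text
t 17.4 kiln mm [-110.155    0.377  129.353] rot deg [179.679  37.787 124.969] F kiln -0.24718578474366198 -0.744403250957091 0.2719558752602247 w 0.03760606963517432 0.0 q [ 0.116  0.239  1.982 -0.873  0.776  0.104]
tool axes (cols) in kiln
 [[-0.79   0.002  0.613]
 [ 0.004  1.     0.002]
 [-0.613  0.004 -0.79 ]]
```

Emit:
step_arm:
  plan:
    - {"dx": -0.079,"dy": 0,"dz": 0.0613,"rx": 0,"ry": 0,"rz": 0,"claw": 0.6}
    - {"dx": -0.079,"dy": 0,"dz": 0.0613,"rx": 0,"ry": 0,"rz": 0,"claw": 0.6}
    - {"dx": -0.079,"dy": 0,"dz": 0.0613,"rx": 0,"ry": 0,"rz": 0,"claw": 0.6}
    - {"dx": -0.079,"dy": 0,"dz": 0.0613,"rx": 0,"ry": 0,"rz": 0,"claw": 0.6}

```text
time_s: 17.8
ee_pos: [0.5367, -0.0724, 0.1267]
eef_rot: [-3.142, 0.66, 2.187]
force: [-2.2, 4.4, 3.2]
grip_width: 0.0377
grip_force: 2.8
```

```bash
python3 -c "
from h import *
st()"
```

```text
t 17.8 kiln mm [-71.116  -0.398 126.69 ] rot deg [-179.999   37.835  125.279] F kiln -4.920003453764718 0.7380061570583922 3.23417798697978 w 0.037663718941314636 2.7791539393365383 q [ 0.04   0.277  1.94  -0.875  0.734  0.039]
```

Emit:
step_arm:
  plan:
    - {"dx": -0.079,"dy": 0,"dz": 0.0613,"rx": 0,"ry": 0,"rz": 0,"claw": 0.6}
    - {"dx": -0.079,"dy": 0,"dz": 0.0613,"rx": 0,"ry": 0,"rz": 0,"claw": 0.6}
    - {"dx": -0.079,"dy": 0,"dz": 0.0613,"rx": 0,"ry": 0,"rz": 0,"claw": 0.6}

```text
time_s: 18.1
ee_pos: [0.554, -0.097, 0.1267]
eef_rot: [-3.142, 0.66, 2.186]
force: [-3.3, 4.9, 5.3]
grip_width: 0.0376
grip_force: 3.3
```

```bash
python3 -c "
from h import *
st()
p=viewer.camera('top');w=pts(p);k=w-np.r_[O,0];kx=k[...,:2]@KX;ky=k[...,:2]@KY
m=(kx>-.08)&(kx<.05)&(abs(ky)<.06)&(w[...,2]>.158)&(w[...,2]<.17)
if m.sum()>5: q=np.c_[kx[m],ky[m]];print(m.sum(),q.min(0),q.max(0),cv2.minEnclosingCircle(q.astype(np.float32)))
"
```

```text
t 18.1 kiln mm [-40.999  -0.472 126.66 ] rot deg [-179.997   37.828  125.27 ] F kiln -5.9257545929848305 0.14661040839524359 5.314121670251695 w 0.037553796863492535 3.252586517482996 q [-0.014  0.306  1.9   -0.867  0.708 -0.016]
229 [-0.075 -0.03 ] [0.015 0.033] ((-0.029830478131771088, 0.0015148479724302888), 0.04970357567071915)
```

Emit:
step_arm:
  plan:
    - {"dx": -0.079,"dy": 0,"dz": 0.0613,"rx": 0,"ry": 0,"rz": 0,"claw": 0.6}
    - {"dx": -0.079,"dy": 0,"dz": 0.0613,"rx": 0,"ry": 0,"rz": 0,"claw": 0.6}
    - {"dx": -0.04,"dy": 0,"dz": 0.031,"rx": 0,"ry": 0,"rz": 0,"claw": 0.6}
    - {"dx": -0.016,"dy": 0,"dz": 0.0123,"rx": 0,"ry": 0,"rz": 0,"claw": 0.6}

```text
time_s: 18.55
ee_pos: [0.5692, -0.119, 0.1263]
eef_rot: [-3.141, 0.659, 2.186]
force: [-1.5, 2.9, -0.6]
grip_width: 0.0376
grip_force: 1.3
```

```bash
python3 -c "
from h import *
st()"
```

```text
t 18.55 kiln mm [-14.333  -0.822 126.28 ] rot deg [-179.968   37.781  125.242] F kiln -3.1750980680650764 0.4509253484024029 -0.6371273181316166 w 0.03755015076368152 1.3461327273398638 q [-0.06   0.335  1.861 -0.854  0.688 -0.066]
```

Emit:
step_arm:
  plan:
    - {"dx": -0.012,"dy": 0,"dz": 0.009,"rx": 0,"ry": 0,"rz": 0,"claw": 0.6}

```text
time_s: 18.65
ee_pos: [0.5698, -0.1198, 0.1263]
eef_rot: [-3.141, 0.659, 2.186]
force: [-0.6, 0.6, -2.7]
grip_width: 0.0373
grip_force: 1.3
```

Emit:
step_arm:
  plan:
    - {"dx": -0.012,"dy": 0,"dz": 0.009,"rx": 0,"ry": 0,"rz": 0,"claw": 0.6}

```text
time_s: 18.75
ee_pos: [0.5707, -0.1208, 0.1265]
eef_rot: [-3.141, 0.659, 2.186]
force: [-1.9, 2.1, -1.2]
grip_width: 0.0377
grip_force: 1.3
```

Emit:
step_arm:
  plan:
    - {"dx": -0.012,"dy": 0,"dz": 0.009,"rx": 0,"ry": 0,"rz": 0,"claw": 0.6}

```text
time_s: 18.85
ee_pos: [0.5716, -0.122, 0.1266]
eef_rot: [-3.141, 0.66, 2.186]
force: [-1.5, 2.3, -1.7]
grip_width: 0.0382
grip_force: 1.1
```

Emit:
step_arm:
  plan:
    - {"dx": -0.012,"dy": 0,"dz": 0.009,"rx": 0,"ry": 0,"rz": 0,"claw": 0.6}

```text
time_s: 18.95
ee_pos: [0.5727, -0.1233, 0.1269]
eef_rot: [3.141, 0.66, 2.186]
force: [-1.6, 2.4, -0.4]
grip_width: 0.0375
grip_force: 1.8
```

Emit:
step_arm:
  plan:
    - {"dx": -0.012,"dy": 0,"dz": 0.009,"rx": 0,"ry": 0,"rz": 0,"claw": 0.6}

```text
time_s: 19.05
ee_pos: [0.5736, -0.1245, 0.127]
eef_rot: [3.141, 0.66, 2.186]
force: [-2.0, 2.4, 0.3]
grip_width: 0.0376
grip_force: 1.8
```

Emit:
step_arm:
  plan:
    - {"dx": -0.012,"dy": 0,"dz": 0.009,"rx": 0,"ry": 0,"rz": 0,"claw": 0.6}

```text
time_s: 19.15
ee_pos: [0.5745, -0.1258, 0.1269]
eef_rot: [3.141, 0.66, 2.186]
force: [-2.2, 3.3, 0.7]
grip_width: 0.0376
grip_force: 1.9
```

Emit:
step_arm:
  plan:
    - {"dx": -0.012,"dy": 0,"dz": 0.009,"rx": 0,"ry": 0,"rz": 0,"claw": 0.6}

```text
time_s: 19.25
ee_pos: [0.5752, -0.1268, 0.1268]
eef_rot: [3.141, 0.659, 2.186]
force: [-6.0, 9.5, 4.2]
grip_width: 0.0376
grip_force: 4.7
```

Emit:
step_arm:
  plan:
    - {"dx": -0.012,"dy": 0,"dz": 0.009,"rx": 0,"ry": 0,"rz": 0,"claw": 0.6}

```text
time_s: 19.35
ee_pos: [0.576, -0.1279, 0.1268]
eef_rot: [3.141, 0.659, 2.186]
force: [-6.5, 9.3, 3.7]
grip_width: 0.0377
grip_force: 4.7
```

The force jumped from about 4 to 11 N, so the flask is on the plate. Two more small steps.

Emit:
step_arm:
  plan:
    - {"dx": -0.012,"dy": 0,"dz": 0.009,"rx": 0,"ry": 0,"rz": 0,"claw": 0.6}

```text
time_s: 19.45
ee_pos: [0.5768, -0.129, 0.1268]
eef_rot: [3.141, 0.659, 2.186]
force: [-7.5, 9.3, 2.9]
grip_width: 0.0377
grip_force: 4.7
```

Emit:
step_arm:
  plan:
    - {"dx": -0.012,"dy": 0,"dz": 0.009,"rx": 0,"ry": 0,"rz": 0,"claw": 0.6}

```text
time_s: 19.55
ee_pos: [0.5777, -0.1302, 0.1268]
eef_rot: [3.141, 0.659, 2.186]
force: [-6.4, 8.4, 2.2]
grip_width: 0.0376
grip_force: 4.7
```

Emit:
step_arm:
  plan:
    - {"dx": 0,"dy": 0,"dz": 0,"rx": 0,"ry": 0,"rz": 0,"claw": 0.6}

```text
time_s: 19.65
ee_pos: [0.5777, -0.1303, 0.1268]
eef_rot: [3.141, 0.659, 2.186]
force: [-4.8, 7.8, 3.0]
grip_width: 0.0378
grip_force: 4.0
```

```bash
python3 -c "
from h import *
st()
print(K([.5745,-.1258,0]),K([.5752,-.1268,0]))"
```

```text
t 19.65 kiln mm [ -0.103  -0.393 126.806] rot deg [179.988  37.776 125.265] F kiln -9.16256808886092 0.5652799848250211 3.043832518745309 w 0.03783442115520599 4.010780788958073 q [-0.082  0.35   1.838 -0.845  0.678 -0.095]
[-5.671 -0.398  0.   ] [-4.451 -0.404  0.   ]
```

Emit:
step_arm:
  plan:
    - {"dx": 0.04,"dy": 0,"dz": -0.031,"rx": 0,"ry": 0,"rz": 0,"claw": 0.6}
    - {"dx": 0.16,"dy": 0,"dz": -0.123,"rx": 0,"ry": 0,"rz": 0,"claw": 0.6}
    - {"dx": 0.237,"dy": 0,"dz": -0.184,"rx": 0,"ry": 0,"rz": 0,"claw": 0.6}
    - {"dx": 0.237,"dy": 0,"dz": -0.184,"rx": 0,"ry": 0,"rz": 0,"claw": 0.6}
    - {"dx": 0.237,"dy": 0,"dz": -0.184,"rx": 0,"ry": 0,"rz": 0,"claw": 0.6}
    - {"dx": -0.25,"dy": 0,"dz": -0.32,"rx": 0,"ry": 0,"rz": 0,"claw": 0.6}
    - {"dx": -0.25,"dy": 0,"dz": -0.32,"rx": 0,"ry": 0,"rz": 0,"claw": 0.6}
    - {"dx": 0,"dy": 0,"dz": 0,"rx": 0,"ry": 0.084,"rz": 0,"claw": 0.6}
    - {"dx": 0,"dy": 0,"dz": 0,"rx": 0,"ry": 0.084,"rz": 0,"claw": 0.6}
    - {"dx": 0,"dy": 0,"dz": 0,"rx": 0,"ry": 0.084,"rz": 0,"claw": 0.6}

```text
time_s: 20.65
ee_pos: [0.5117, -0.0363, 0.2093]
eef_rot: [3.139, 0.26, 2.187]
force: [0.0, 0.0, -0.9]
grip_width: 0.0374
grip_force: 0.0
```

Emit:
step_arm:
  plan:
    - {"dx": 0,"dy": 0,"dz": 0,"rx": 0,"ry": 0.084,"rz": 0,"claw": 0.6}
    - {"dx": 0,"dy": 0,"dz": 0,"rx": 0,"ry": 0.084,"rz": 0,"claw": 0.6}
    - {"dx": 0,"dy": 0,"dz": 0,"rx": 0,"ry": 0,"rz": 0.09,"claw": 0.6}
    - {"dx": 0,"dy": 0,"dz": 0,"rx": 0,"ry": 0,"rz": 0.09,"claw": 0.6}
    - {"dx": 0,"dy": 0,"dz": 0,"rx": 0,"ry": 0,"rz": 0.09,"claw": 0.6}
    - {"dx": 0,"dy": 0,"dz": 0,"rx": 0,"ry": 0,"rz": 0.09,"claw": 0.6}
    - {"dx": 0,"dy": 0,"dz": 0,"rx": 0,"ry": 0,"rz": 0.09,"claw": 0.6}
    - {"dx": 0,"dy": 0,"dz": 0,"rx": 0,"ry": 0,"rz": 0.09,"claw": 0.6}
    - {"dx": 0,"dy": 0,"dz": 0,"rx": 0,"ry": 0,"rz": 0.09,"claw": 0.6}
    - {"dx": 0,"dy": 0,"dz": 0,"rx": 0,"ry": 0,"rz": 0.09,"claw": 0.6}

```text
time_s: 21.65
ee_pos: [0.5114, -0.037, 0.2081]
eef_rot: [3.141, 0.0, 1.049]
force: [0.6, 0.5, 0.1]
grip_width: 0.0376
grip_force: 0.0
```

Emit:
step_arm:
  plan:
    - {"dx": 0,"dy": 0,"dz": 0,"rx": 0,"ry": 0,"rz": 0.09,"claw": 0.6}
    - {"dx": 0,"dy": 0,"dz": 0,"rx": 0,"ry": 0,"rz": 0.09,"claw": 0.6}
    - {"dx": 0,"dy": 0,"dz": 0,"rx": 0,"ry": 0,"rz": 0.09,"claw": 0.6}
    - {"dx": 0,"dy": 0,"dz": 0,"rx": 0,"ry": 0,"rz": 0.01,"claw": 0.6}
    - {"dx": 0,"dy": 0,"dz": 0,"rx": 0,"ry": 0,"rz": 0,"claw": 0.6}

```text
time_s: 22.15
ee_pos: [0.5114, -0.0369, 0.2081]
eef_rot: [3.141, 0.0, 0.619]
force: [-0.5, -0.6, 0.4]
grip_width: 0.0375
grip_force: 0.0
```

```bash
python3 -c "
from h import *
st();ax()
p=viewer.camera('scene');cv2.imwrite('pics/s8.png',cv2.resize(p['img'][130:280,170:370],(600,450),interpolation=2)[...,::-1])"
```

```text
t 22.15 kiln mm [-114.692   -0.569  208.102] rot deg [179.981   0.005  35.44 ] F kiln 0.179891859694053 -0.7232443164611709 0.38454293521022087 w 0.03753237093272021 0.0 q [-0.143  0.229  1.644 -0.     1.268  0.809]
tool axes (cols) in kiln
 [[-0.003  1.     0.   ]
 [ 1.     0.003 -0.   ]
 [-0.     0.    -1.   ]]
```

View pics/s8.png

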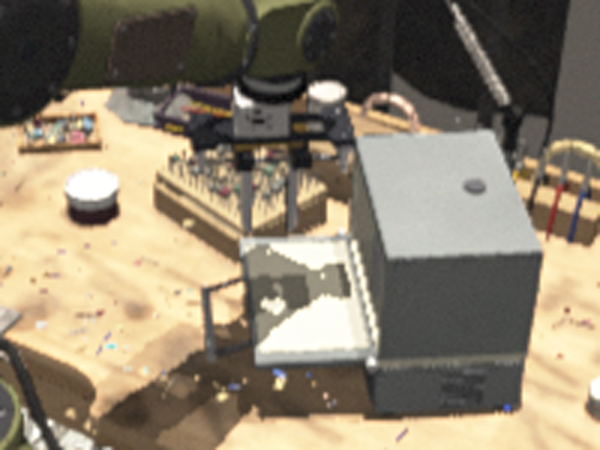

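The shelf is clear and the flask is inside. The bar is out in front, about pixel (210, 320). Going back to it.

Emit:
step_arm:
  plan:
    - {"dx": 0.02,"dy": -0.34,"dz": 0,"rx": 0,"ry": 0,"rz": 0,"claw": 0.63}
    - {"dx": 0.01,"dy": -0.34,"dz": 0,"rx": 0,"ry": 0,"rz": 0,"claw": 0.63}
    - {"dx": 0,"dy": 0,"dz": 0.3,"rx": 0,"ry": 0,"rz": 0,"claw": 0.63}
    - {"dx": 0,"dy": 0,"dz": 0.4,"rx": 0,"ry": 0,"rz": 0,"claw": 0.63}
    - {"dx": 0,"dy": 0,"dz": 0.3,"rx": 0,"ry": 0,"rz": 0,"claw": 0.63}
    - {"dx": 0,"dy": 0,"dz": 0.2,"rx": 0,"ry": 0,"rz": 0,"claw": 0.63}
    - {"dx": 0,"dy": 0,"dz": 0.2,"rx": 0,"ry": 0,"rz": 0,"claw": 0.63}
    - {"dx": 0,"dy": 0,"dz": 0.1,"rx": 0,"ry": 0,"rz": 0,"claw": 0.63}
    - {"dx": 0,"dy": 0,"dz": 0,"rx": 0,"ry": 0,"rz": 0,"claw": 1}
    - {"dx": 0,"dy": 0,"dz": 0,"rx": 0,"ry": 0,"rz": 0,"claw": 1}
  grip_force: 20

```text
time_s: 23.2
ee_pos: [0.475, 0.0204, 0.0587]
eef_rot: [3.141, -0.001, 0.616]
force: [-0.9, 0.6, 0.3]
grip_width: 0.0221
grip_force: 0.0
```

Emit:
step_arm:
  plan:
    - {"dx": 0,"dy": 0,"dz": 0,"rx": 0,"ry": 0,"rz": 0,"claw": 1}
    - {"dx": 0,"dy": 0,"dz": 0,"rx": 0,"ry": 0,"rz": 0,"claw": 1}
    - {"dx": 0,"dy": 0,"dz": 0,"rx": 0,"ry": 0,"rz": 0,"claw": 1}
    - {"dx": 0,"dy": 0,"dz": 0,"rx": 0,"ry": 0,"rz": 0,"claw": 1}

```text
time_s: 23.6
ee_pos: [0.4744, 0.0213, 0.0586]
eef_rot: [-3.141, -0.001, 0.616]
force: [-2.7, 8.2, 1.0]
grip_width: 0.0115
grip_force: 20.0
```

```bash
python3 -c "
from h import *
st()"
```

```text
t 23.6 kiln mm [-183.527    2.817   58.601] rot deg [-179.939   -0.039   35.277] F kiln -8.221089694755081 2.5595160067554374 1.0255603624723546 w 0.011542829801891636 20.002218782901764 q [-0.033  0.351  1.882  0.002  0.909  0.921]
```

Emit:
step_arm:
  plan:
    - {"dx": 0,"dy": -0.023,"dz": -0.144,"rx": 0,"ry": 0,"rz": 0,"claw": 1}
    - {"dx": 0,"dy": -0.011,"dz": -0.146,"rx": 0,"ry": 0,"rz": 0,"claw": 1}
    - {"dx": 0,"dy": 0,"dz": -0.146,"rx": 0,"ry": 0,"rz": 0,"claw": 1}
    - {"dx": 0,"dy": 0.012,"dz": -0.146,"rx": 0,"ry": 0,"rz": 0,"claw": 1}
    - {"dx": 0,"dy": 0.023,"dz": -0.144,"rx": 0,"ry": 0,"rz": 0,"claw": 1}
    - {"dx": 0,"dy": 0.034,"dz": -0.142,"rx": 0,"ry": 0,"rz": 0,"claw": 1}
    - {"dx": 0,"dy": 0.045,"dz": -0.139,"rx": 0,"ry": 0,"rz": 0,"claw": 1}
    - {"dx": 0,"dy": 0.056,"dz": -0.135,"rx": 0,"ry": 0,"rz": 0,"claw": 1}
    - {"dx": 0,"dy": 0.066,"dz": -0.13,"rx": 0,"ry": 0,"rz": 0,"claw": 1}
    - {"dx": 0,"dy": 0.076,"dz": -0.124,"rx": 0,"ry": 0,"rz": 0,"claw": 1}

```text
time_s: 24.6
ee_pos: [0.4894, 0.0002, 0.1994]
eef_rot: [-3.136, -0.001, 0.617]
force: [-14.9, 20.1, 13.9]
grip_width: 0.0111
grip_force: 20.0
```

```bash
python3 -c "
from h import *
st()"
```

```text
t 24.6 kiln mm [-157.686    2.913  199.361] rot deg [-179.683   -0.06    35.334] F kiln -25.06772963905433 -0.5673709752603516 13.942408036379916 w 0.011124598532422442 20.00544637441635 q [-0.077  0.188  1.716  0.005  1.24   0.875]
```

Emit:
step_arm:
  plan:
    - {"dx": 0,"dy": 0.072,"dz": -0.127,"rx": 0,"ry": 0,"rz": 0,"claw": 1}
    - {"dx": 0,"dy": 0.082,"dz": -0.12,"rx": 0,"ry": 0,"rz": 0,"claw": 1}
    - {"dx": 0,"dy": 0.103,"dz": -0.103,"rx": 0,"ry": 0,"rz": 0,"claw": 1}
    - {"dx": 0,"dy": 0.111,"dz": -0.095,"rx": 0,"ry": 0,"rz": 0,"claw": 1}
    - {"dx": 0,"dy": 0.118,"dz": -0.086,"rx": 0,"ry": 0,"rz": 0,"claw": 1}

```text
time_s: 25.1
ee_pos: [0.5188, -0.0415, 0.2529]
eef_rot: [3.142, -0.002, 0.616]
force: [-0.5, 3.5, 3.0]
grip_width: 0.0113
grip_force: 20.0
```

```bash
python3 -c "
from h import *
st()"
```

```text
t 25.1 kiln mm [-106.659    2.79   252.87 ] rot deg [179.998  -0.113  35.31 ] F kiln -3.177439531940206 1.5803027863100787 3.0056018924119967 w 0.011329471729178494 20.001228153705597 q [-0.151  0.21   1.562  0.001  1.368  0.803]
```

Emit:
step_arm:
  plan:
    - {"dx": 0,"dy": 0.125,"dz": -0.074,"rx": 0,"ry": 0,"rz": 0,"claw": 1}
    - {"dx": 0,"dy": 0.13,"dz": -0.064,"rx": 0,"ry": 0,"rz": 0,"claw": 1}
    - {"dx": 0,"dy": 0.135,"dz": -0.054,"rx": 0,"ry": 0,"rz": 0,"claw": 1}
    - {"dx": 0,"dy": 0.139,"dz": -0.043,"rx": 0,"ry": 0,"rz": 0,"claw": 1}
    - {"dx": 0,"dy": 0.1,"dz": -0.022,"rx": 0,"ry": 0,"rz": 0,"claw": 1}
    - {"dx": 0,"dy": 0.06,"dz": -0.01,"rx": 0,"ry": 0,"rz": 0,"claw": 1}
    - {"dx": 0,"dy": 0,"dz": 0,"rx": 0,"ry": 0,"rz": 0,"claw": 1}

```text
time_s: 25.8
ee_pos: [0.5589, -0.0983, 0.2795]
eef_rot: [3.14, -0.002, 0.615]
force: [-2.4, 3.1, 9.9]
grip_width: 0.0111
grip_force: 20.0
```

```bash
python3 -c "
from h import *
st()"
```

```text
t 25.8 kiln mm [-37.173   2.753 279.458] rot deg [179.928  -0.135  35.265] F kiln -3.929886242192511 -0.1098899434067081 9.867633744762731 w 0.011059865455762683 20.00081241130829 q [-0.239  0.302  1.387  0.001  1.451  0.716]
```

Emit:
step_arm:
  plan:
    - {"dx": 0,"dy": 0.015,"dz": 0,"rx": 0,"ry": 0,"rz": 0,"claw": 1}
    - {"dx": 0,"dy": 0,"dz": 0,"rx": 0,"ry": 0,"rz": 0,"claw": 0.6}
    - {"dx": 0,"dy": 0,"dz": 0,"rx": 0,"ry": 0,"rz": 0,"claw": 0.3}
    - {"dx": 0,"dy": 0,"dz": 0,"rx": 0,"ry": 0,"rz": 0,"claw": 0.1}
    - {"dx": 0,"dy": 0,"dz": 0,"rx": 0,"ry": 0,"rz": 0,"claw": 0}
    - {"dx": 0,"dy": 0,"dz": -0.2,"rx": 0,"ry": 0,"rz": 0,"claw": 0}
    - {"dx": 0,"dy": 0,"dz": -0.3,"rx": 0,"ry": 0,"rz": 0,"claw": 0}
    - {"dx": 0,"dy": -0.4,"dz": -0.2,"rx": 0,"ry": 0,"rz": 0,"claw": 0}
    - {"dx": 0,"dy": -0.4,"dz": 0,"rx": 0,"ry": 0,"rz": 0,"claw": 0}
    - {"dx": 0,"dy": -0.4,"dz": 0,"rx": 0,"ry": 0,"rz": 0,"claw": 0}

```text
time_s: 26.8
ee_pos: [0.4892, -0.0006, 0.3477]
eef_rot: [3.141, -0.001, 0.615]
force: [0.5, 0.2, -0.5]
grip_width: 0.0801
grip_force: 0.0
```

Emit:
step_arm:
  plan:
    - {"dx": 0,"dy": -0.4,"dz": 0,"rx": 0,"ry": 0,"rz": 0,"claw": 0}
    - {"dx": 0,"dy": -0.4,"dz": 0,"rx": 0,"ry": 0,"rz": 0,"claw": 0}
    - {"dx": 0,"dy": -0.4,"dz": 0,"rx": 0,"ry": 0,"rz": 0,"claw": 0}
    - {"dx": 0,"dy": 0,"dz": 0,"rx": 0,"ry": 0,"rz": 0,"claw": 0}

```text
time_s: 27.2
ee_pos: [0.419, 0.099, 0.3481]
eef_rot: [3.141, -0.001, 0.619]
force: [-0.0, -0.0, 0.1]
grip_width: 0.0939
grip_force: 0.0
```

```bash
python3 -c "
from h import *
st()
for n in ('top','scene'):
    p=viewer.camera(n);w=pts(p);w0=np.load(n+'.npz')['w'];
    for q in (w0,w):
        k=q-np.r_[O,0];kx=k[...,:2]@KX;ky=k[...,:2]@KY
        m=(abs(ky)<.07)&(kx<.0)&(kx>-.09)&(q[...,2]>.268)&(q[...,2]<.29);print(n,m.sum(),kx[m].mean()*1000,q[m][:,2].mean())
    cv2.imwrite(f'pics/{n}9.png',p['img'][...,::-1])
a=cv2.imread('pics/top9.png')[100:260,130:400];b=cv2.imread('pics/scene9.png')[130:310,130:400]
cv2.imwrite('pics/f.png',np.vstack([cv2.resize(a,(486,288)),cv2.resize(b,(486,312))]))"
```

```text
t 27.2 kiln mm [-279.014    2.44   348.091] rot deg [179.986  -0.08   35.452] F kiln -0.014232215117984085 -0.040180358326300084 0.1250570335526929 w 0.09389930403990668 0.0 q [ 0.147 -0.044  1.62   0.     1.564  1.099]
top 172 -36.90077755663231 0.280769118242394
top 172 -36.86326581785102 0.28088149520991407
scene 86 -39.10474163492063 0.28071927587814494
scene 86 -38.993414994992335 0.2804336367907089
```

View pics/f.png

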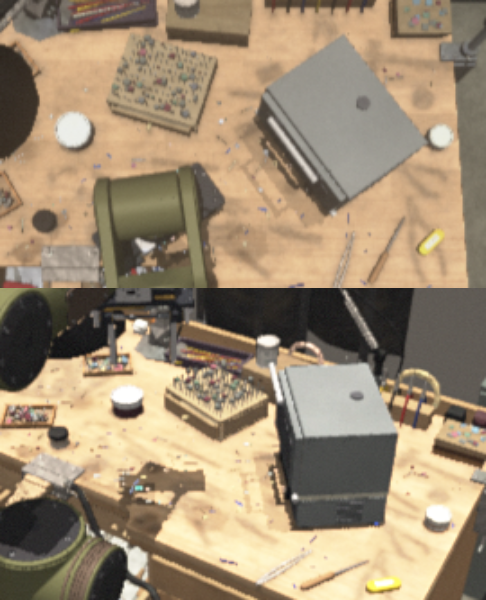

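The door is shut: the bar is back within 0.2 mm of where it started. The flux pot, the tape measure and the screw pot look undisturbed, and the arm is clear.

```bash
python3 -c "
from h import *
print(hand_in())"
```

```text
the job is handed in; nothing more can be done
None
```

I handed the job in at about 27 s with the door shut and the pots and tape measure undisturbed; `hand_in()` gave no verdict. By dead reckoning the flask stands about 41 mm inside the chamber, with the stop plate pushed back about 4–5 mm. I did not see either once the door was shut.

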